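Release the bed-lift brake with the splined override key

ROBOT

A 6-joint arm with a two-finger parallel gripper is mounted at the origin on the work surface. World frame = base frame: x ahead of the robot, y to its left, z up, the work surface at z = 0. Lengths are in m, angles in rad, forces in N, time in s.
With the tool pointing down it reaches from about 0.3 to 0.875 m from the base axis. Payload 6.4 kg.
Tool frame: the origin (TCP) lies on the centre line of the jaws, within the pads' length; the fingertips stand 25 mm ahead of it and the grasp point (between the pads) lies 6 mm ahead of it; z points along the fingers, y is the line along which they close (so a half turn about z gives the same grasp; the last joint's range is limited). The gripper opens to 85 mm and grips with 20 to 120 N. Pads are 22 mm wide; open, the fingers measure 114 mm over their backs; the gripper's body (76 mm by 85 mm) begins 54 mm behind the grasp point. The pads swing forward as they close: fully open they stand 13 mm farther back than shut.
Start: joints at [-0.206, 0.181, 1.607, -0, 1.354, -0.206], TCP at [0.575, 0, 0.256] pointing down, gripper open.
Joint ranges: [-2.99, 2.99], [-0.89, 2.07], [0.3, 2.58], [-1.14, 4.28], [0, 2.63], [-3.12, 3.12]. Speed limits (rad/s): [2.57, 2.57, 3.01, 3.14, 3.14, 3.14].

INTERFACE

Orientations are given as a unit quaternion [w, x, y, z].
In Python, from bench import get_obs, camera, hand_in, spot_in gives the robot as it stands.
- The arm moves only by the shell command python3 -m jog 'ROWS'. ROWS is JSON, one flat list of numbers, 7 for each row, row after row: the shift along the tool's x, y, z in m, then the turn, a rotation vector about the tool's x, y, z in rad, then the closure, from 0 (fully open) to 1 (shut). A call has 1 to 20 rows; each row is the pose to reach, as a shift and turn from the pose commanded when the call began, along the tool's axes at that moment; what a row does not reach only later rows make up. A row lasts 1/8 s, in which the tool goes at most 62.5 mm and 10.7 degrees, less where a joint would pass 70% of its speed; a pose out of reach is approached as far as the arm can. A call with a gripper value outside its range is refused whole. The fingers move at their own pace and stop on an object; the grip force is fixed at half the most. Time passes only in rows, so rows that repeat a pose let the fingers close. It gives the time, the measured TCP pose, the force, the opening and the grip force at its end, in the units of the state.
- get_obs(): the state, without advancing time (a new reading comes with each control period).
- camera(name): name is "scene" or "side" or "wrist"; returns a dict with "frame" (480x640x3 uint8, red, green, blue), "mtx" (3x3 intrinsics, pixels), "extrinsics" (4x4, takes a point from camera to world coordinates). Camera axes: x right, y up, looking along -z (the intrinsics and any distortion apply to the point x, -y, -z); pixel columns grow to the right and rows downward; lengths in m; the calibration is good to about 2 mm. A picture is of the moment at which its call begins. There is no depth.
- hand_in(): hands the job in; it is judged then, once.
Trained networks look in a picture, given as the dict that the camera call returned (one of the last four; its "shot" number tells which), for a name from the list of things; names that differ only in an ending like _2 or _b are one class to them, and where a whole thing is asked for, a point or a joint stands for the part that bears it (a point fixed in the world has none). Each returns a list of dicts, best first, with "confidence" (0 to 1); they miss things now and then, are a little off and sometimes report something else, mostly with a low value. They report only what shows in the picture. A call takes as long as a camera call. They do not tell look-alikes from the thing itself.
- spot_in(picture, name): "xyz" ([x, y, z] in m, in world coordinates, good to about 4 mm: the middle of the surface that is visible of it).
The state is a dict: "time_s": time; "q": joint angles; "dq": joint speeds; "joint_efforts": joint torques, N m; "eef_pos": TCP position; "eef_rot": TCP orientation; "wrist_force": force on the tool from outside, world axes, zero at the start; "torque": the same for the moment, N m; "opening": opening from 0.0 (shut) to 1.0 (fully open); "grasp_force": force on a finger pad.
Only numpy, scipy, OpenCV 4.12 (cv2) and the standard library are available. Lean on these libraries where they do the work, as an engineer would, in place of code of your own. Each camera call takes 0.05 s, during which the arm holds its last target. There are 200 camera calls.

TASK

Take the rubber dust cap off the bed-lift gearbox and set it knob up in the steel tray. Then take the square-headed key from the rack, turn it until its splines mesh with the cross-shaped socket that the cap covered, and push it fully home against the spring, flange down on the socket, to release the brake. Finish still gripping the key and holding it down, and leave the other two keys and the rest of the bench as they are.

Things in the scene. Friction and masses are not known exactly. Their poses are not given: they have to be found in the camera images.
- gearbox: Fixed aluminium bed-lift gearbox, housing 160 x 120 mm and 70 mm high on a base plate 190 x 150 x 8 mm; origin on the table under the socket's centre, z up. A motor 58 mm thick lies along its +x side, out to 192 mm from the origin, top 67 mm high. A flat ring (76 mm across, top 74 mm above the table) surrounds the socket.
- socket (a point): Centre of the flat top face (50 mm across, 80 mm above the table) of the steel drive socket, z up. A cross-shaped bore opens in it: two slots 11 mm wide, 33 mm long, along this point's x and y, over 38 mm deep. Any quarter turn fits. Its angle varies and the brake holds it stiffly (2.5 Nm), so the key must be turned to suit. Hidden under the cap at first.
- brake (a joint): Spring plunger in the middle of the bore, a 10 mm pin: 0 = up (its top 28 mm below the socket's face), positive = pressed down, in m. About 0.010 when the key's flange lies on the face; resists with about 4 N at first and 10 N at 0.010, and pushes the key back up when let go.
- cap: Loose black rubber dust cap, 60 g: an inverted dish 64 mm across and 12 mm high (hollow below, inner width 56 mm), with a round knob 26 mm across and 30 mm high on top, 42 mm in all. Origin at the centre of its lower rim, z up through the knob. Starts over the socket, its rim 74 mm above the table.
- tray: Fixed open steel tray, outside 170 (x) x 130 (y) x 22 mm high, walls 4 mm; origin at the centre of its underside.
- tray_in (a point): Centre of the tray's inner floor, about 4 mm above the table; axes as the tray.
- rack: Fixed plywood key rack 235 (x) x 60 (y) x 60 mm high, origin at the centre of its underside; three round 35 mm holes at x = -75, 0 and 75 mm, each with a key standing in it; which key is where varies.
- key: Loose upright steel key with a square head, 220 g, 96 mm tall, at any yaw. Origin at the centre of its lower end (22 mm above the table in the rack), z up. Crossed splines from 0 to 38 mm (two bars 30 wide, 8 thick, along its x and y; lowest 7 mm only 26 and 5), round flange 40 across from 38 to 46 mm (lies on the rack top), head 24 x 24 mm, sides square to x and y, from 46 to 96 mm.
- round_key: Other key, to be left alone: round head 28 mm across, otherwise the same heights and flange as the square-headed key. Origin at its lower end.
- flat_key: Other key, to be left alone: flat head 42 (x) x 10 (y) mm, otherwise the same heights and flange. Origin at its lower end.
- glue: Bystander: standing white bottle 54 mm across, 150 mm high. Origin at its underside.
- jar: Bystander: standing jar 66 mm across, 80 mm high. Origin at its underside.
- tape: Bystander: roll of tape lying flat, 66 mm across, 25 mm high. Origin at its underside.
- driver: Bystander: screwdriver lying on the table. Origin at its underside.
There are look-alikes about, which are no part of the job. There is more than one size of the cap; the job needs the largest.

How it is judged:
On the way, in this order (a step that is already met when the one before it is completed fails the run):
1. the cap lies knob up on the tray's floor, let go (x of cap in the frame of tray_in between -0.06 and 0.06 m and y of cap in the frame of tray_in between -0.04 and 0.04 m and z of cap in the frame of tray_in below 0.008 m and angle between cap's own z axis and vertical below 0.15 rad and contact force between the fingers and cap below 0.1 N and linear speed of cap below 0.02 m/s), for 0.2 s.
2. the square-headed key is lifted out of the rack in the gripper (height (world z) of key above 0.065 m and contact force between the fingers and key above 1 N), for 0.1 s.
At the end, for the whole second after the job is handed in: Key meshed in the socket (within 4 mm of its axis, 0.08 rad of upright, 0.2 rad of the slots), its end 35 mm or more below the face, the plunger down by over 7.5 mm, all at rest with the gripper still gripping the key (over 2 N); the cap rests knob up on the tray floor (value of joint brake above 0.0075 m and z of key in the frame of socket below -0.035 m and horizontal distance between key and socket below 0.004 m and angle between the z axis of key and the z axis of socket, either way round below 0.08 rad and (angle between the x axis of key and the x axis of socket, either way round below 0.2 rad or angle between the x axis of key and the y axis of socket, either way round below 0.2 rad) and contact force between the fingers and key above 2 N and linear speed of each of key, cap below 0.02 m/s and x of cap in the frame of tray_in between -0.06 and 0.06 m and y of cap in the frame of tray_in between -0.04 and 0.04 m and z of cap in the frame of tray_in below 0.008 m and angle between cap's own z axis and vertical below 0.15 rad); the arm keeps its last pose, push and grip.
It fails at once if one of the other keys is moved by over 15 mm (distance of any of round_key, flat_key from where it was at the start of the episode above 0.015 m).
It fails at once if a bystander is moved by over 30 mm (distance of any of glue, jar, tape, driver from where it was at the start of the episode above 0.03 m).
It also fails if it takes over 58 s, if anything falls off the work surface, if the arm or the gripper's body presses on something with over 40 N, if the wrist force passes 120 N, or if a joint passes its speed limit or range.

## Working session

There is one attempt and no reset: what is moved stays moved. The work goes in short steps, Python scripts to look and compute and a shell command to move; the robot and the scene stay as the last step left them, time stands still between calls to the robot, and variables do not carry over. Pictures are saved under pics/ and viewed, at most 10 in all, crops included, and the job is handed in when it is done.

```bash
mkdir -p pics; ls
python3 - <<'E'
from bench import *
import cv2,numpy as np
o=get_obs();print(o['time_s'],o['eef_pos'],o['eef_rot'],o['opening'])
fs=[]
for n in("scene","side"):
    p=camera(n);fs.append(p['frame'])
    print(n,np.round(p['extrinsics'],3).tolist(),np.round(p['mtx'],1).tolist(),[k for k in p])
    for t in("cap","key","round_key","flat_key","tray","rack","gearbox","glue","jar","tape","driver"):
        print(n,t,[(np.round(d['xyz'],3).tolist(),round(d['confidence'],2)) for d in spot_in(p,t)])
    cv2.imwrite(f'pics/{n}0.png',p['frame'][:,:,::-1])
E
```

```text
pics
0.0 [5.74489080e-01 1.34373187e-04 2.55374526e-01] [-7.54890844e-04  7.07113668e-01  7.07099333e-01 -4.74325980e-04] 1.001521472265272
scene [[-0.107, -0.858, 0.503, 1.135], [0.994, -0.09, 0.058, 0.051], [-0.004, 0.506, 0.863, 0.975], [0.0, 0.0, 0.0, 1.0]] [[530.0, 0.0, 318.8], [0.0, 530.0, 238.4], [0.0, 0.0, 1.0]] ['frame', 'mtx', 'extrinsics', 'shot']
scene cap [([0.65, 0.094, 0.009], 0.86), ([0.522, -0.033, 0.086], 0.7), ([0.564, 0.099, 0.009], 0.67)]
scene key [([0.469, 0.246, 0.094], 0.86)]
scene round_key [([0.615, 0.275, 0.095], 0.62)]
scene flat_key [([0.538, 0.26, 0.075], 0.76)]
scene tray [([0.462, -0.269, 0.0], 0.59), ([0.767, 0.265, 0.093], 0.52)]
scene rack [([0.565, 0.253, 0.058], 0.93)]
scene gearbox [([0.576, -0.026, 0.064], 0.6)]
scene glue [([0.47, 0.249, 0.092], 0.56)]
scene jar [([0.792, -0.189, 0.085], 0.86)]
scene tape [([0.38, 0.158, 0.024], 0.73)]
scene driver [([0.8, -0.017, 0.026], 0.73)]
side [[0.982, 0.137, -0.128, 0.438], [-0.186, 0.654, -0.734, -0.867], [-0.017, 0.744, 0.667, 0.883], [0.0, 0.0, 0.0, 1.0]] [[556.1, 0.0, 319.7], [0.0, 556.1, 232.3], [0.0, 0.0, 1.0]] ['frame', 'mtx', 'extrinsics', 'shot']
side cap [([0.513, -0.038, 0.087], 0.56), ([0.645, 0.092, 0.01], 0.52), ([0.56, 0.103, 0.018], 0.44)]
side key [([0.46, 0.24, 0.086], 0.75), ([0.466, -0.27, 0.004], 0.68), ([0.602, 0.264, 0.083], 0.66), ([0.79, -0.034, 0.024], 0.58)]
side round_key [([0.603, 0.265, 0.084], 0.59), ([0.793, -0.03, 0.023], 0.43)]
side flat_key [([0.526, 0.26, 0.08], 0.52), ([0.603, 0.263, 0.082], 0.32)]
side tray [([0.463, -0.272, 0.002], 0.62)]
side rack []
side gearbox [([0.536, -0.058, 0.057], 0.59)]
side glue [([0.748, 0.256, 0.073], 0.86)]
side jar [([0.77, -0.212, 0.056], 0.62), ([0.46, 0.24, 0.09], 0.59)]
side tape [([0.369, 0.143, 0.019], 0.68)]
side driver [([0.464, -0.272, 0.002], 0.58), ([0.791, -0.032, 0.024], 0.57)]
```

View pics/scene0.png

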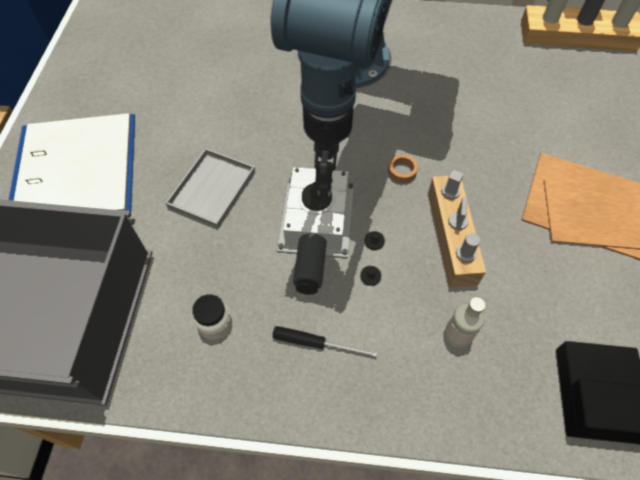

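View pics/side0.png

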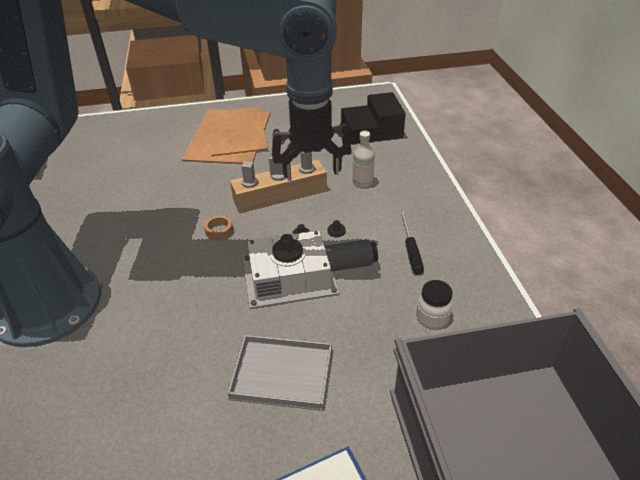

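Scene: cap on the gearbox at about (317,195) in the scene view and (288,246) in the side view. Tray at (210,188). In the rack, the key nearest the robot, at (453,183), looks like the square one, the flat key is in the middle, and the round key is at (468,247). I'll move above the cap and look closely.

```bash
python3 -m jog '[-0.035,-0.058,0,0,0,0,0,-0.035,-0.058,0,0,0,0,0,-0.035,-0.058,0,0,0,0,0]'
cat > h.py <<'E'
import numpy as np,cv2
from bench import *
def px(p,X):
    E=np.array(p['extrinsics']);c=E[:3,:3].T@(np.array(X)-E[:3,3]);u=p['mtx']@[c[0],-c[1],-c[2]];return u[:2]/u[2]
def at(p,uv,z):
    E=np.array(p['extrinsics']);d=np.linalg.solve(p['mtx'],[*uv,1]);d=E[:3,:3]@(d*[1,-1,-1]);o=E[:3,3];return o+d*(z-o[2])/d[2]
def save(p,n): cv2.imwrite('pics/'+n+'.png',p['frame'][:,:,::-1])
def spots(p,*ts):
    for t in ts: print(t,[(np.round(d['xyz'],3).tolist(),round(d['confidence'],2)) for d in spot_in(p,t)])
E
python3 - <<'E'
from h import *
p=camera('wrist');save(p,'w1');spots(p,'cap','gearbox')
print(np.round(p['extrinsics'],3).tolist(),p['mtx'][0])
for z in(.086,.116):print(px(p,[.515,-.035,z]))
E
```

```text
time_s: 1.58
eef_pos: [0.5174, -0.0352, 0.2569]
eef_rot: [0.001, 0.707, 0.707, 0.001]
wrist_force: [1.0, -0.2, -0.2]
opening: 1.001
grasp_force: 0.0
cap [([0.643, 0.095, 0.007], 0.94), ([0.557, 0.101, 0.014], 0.88), ([0.512, -0.018, 0.086], 0.68)]
gearbox [([0.548, -0.015, 0.075], 0.89)]
[[1.0, 0.002, -0.002, 0.518], [-0.001, 0.946, 0.324, 0.048], [0.002, -0.324, 0.946, 0.374], [0.0, 0.0, 0.0, 1.0]] [351.24046909   0.         324.55749799]
[320.50763824 224.47617893]
[320.18039089 235.28477858]
```

View pics/w1.png

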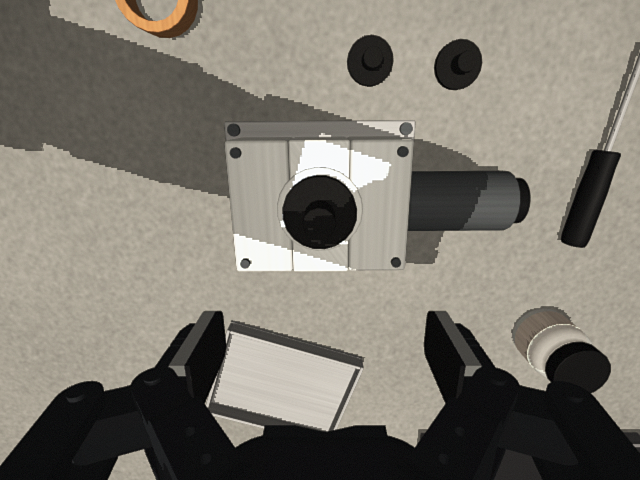

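Wrist view: cap disc centre at (319.5,212), knob about (319,214). The tray is at about (287,375), turned slightly. The gearbox is parallel to world axes within a few degrees.

Run:
```python
from h import *
p=camera('wrist')
print(at(p,(319.5,212),.086),at(p,(282,212),.086),at(p,(357,212),.086))
print('ring',at(p,(320,210),.074))
g=[at(p,c,.07) for c in((226,139),(414,139),(411,270),(238,270))];print(np.round(g,3).tolist())
t=[at(p,c,.022) for c in((231,321),(363,357),(331,432),(210,408))];print(np.round(t,3).tolist())
p=camera('scene')
cs=[at(p,c,.022) for c in((208,152),(255,179),(216,226),(167,207))];print(np.round(cs,3).tolist(),np.mean(cs,0))
print('knob scene',px(p,[.516,-.028,.116]),px(p,[.516,-.028,.086]))
c=cv2.resize(p['frame'][140:300,160:320],None,fx=3,fy=3);d=cv2.resize(p['frame'][160:280,400:500],None,fx=4,fy=4)
save({'frame':np.hstack([c[:,:380],d])},'c1')
```

```text
[ 0.51485252 -0.0235851   0.086     ] [ 0.48325696 -0.02356568  0.086     ] [ 0.54646438 -0.02360453  0.086     ]
ring [ 0.51514968 -0.02480085  0.074     ]
[[0.437, 0.035, 0.07], [0.594, 0.035, 0.07], [0.601, -0.084, 0.07], [0.438, -0.084, 0.07]]
[[0.412, -0.168, 0.022], [0.565, -0.218, 0.022], [0.528, -0.334, 0.022], [0.374, -0.294, 0.022]]
[[0.377, -0.292, 0.022], [0.442, -0.171, 0.022], [0.573, -0.232, 0.022], [0.536, -0.347, 0.022]] [ 0.48206394 -0.26051626  0.022     ]
knob scene [314.44154045 186.27300214] [314.60347227 194.95241089]
```

View pics/c1.png

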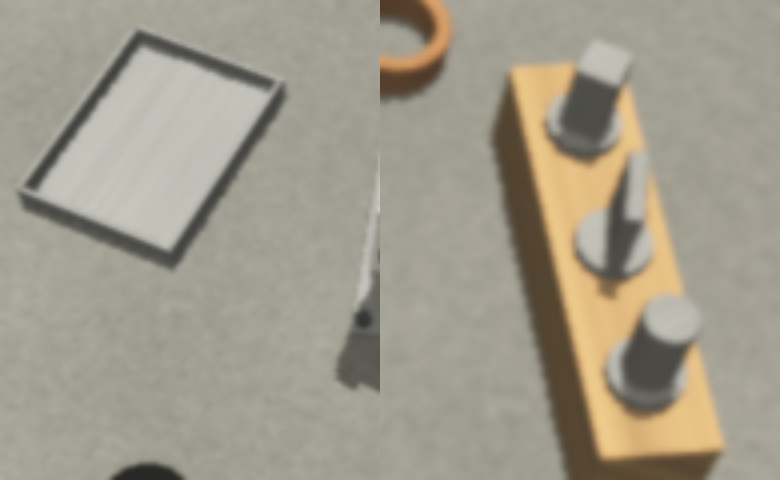

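The crop confirms the square key is the one nearest the robot, and the tray centre is about (0.475,-0.256). Now I'll grasp the cap.

```bash
python3 -m jog '[0.0107,-0.0025,0.06,0,0,0,0,0.0107,-0.0025,0.12,0,0,0,0,0.0107,-0.0025,0.142,0,0,0,0,0.0107,-0.0025,0.142,0,0,0,0,0.0107,-0.0025,0.142,0,0,0,1,0.0107,-0.0025,0.142,0,0,0,1,0.0107,-0.0025,0.142,0,0,0,1,0.0107,-0.0025,0.142,0,0,0,1,0.0107,-0.0025,0.142,0,0,0,1,0.0107,-0.0025,0.142,0,0,0,1]'
```

```text
time_s: 3.08
eef_pos: [0.5153, -0.0245, 0.1156]
eef_rot: [0.001, 0.707, 0.707, 0.0]
wrist_force: [-1.1, 0.0, 6.3]
opening: 0.285
grasp_force: 58.7
```

```bash
python3 -m jog '[0,0,-0.05,0,0,0,1,0,0,-0.08,0,0,0,1,-0.055,-0.01,-0.08,0,0,0,1,-0.11,-0.02,-0.08,0,0,0,1,-0.165,-0.03,-0.08,0,0,0,1,-0.22,-0.04,-0.06,0,0,0,1,-0.2315,-0.04,-0.01,0,0,0,1,-0.2315,-0.04,0.03,0,0,0,1,-0.2315,-0.04,0.05,0,0,0,1,-0.2315,-0.04,0.05,0,0,0,1]'
python3 - <<'E'
from h import *
p=camera('scene');a=p['frame'][120:280,140:340];q=camera('side');b=q['frame'][300:460,200:360]
save({'frame':np.hstack([cv2.resize(a,None,fx=2.2,fy=2.2),cv2.resize(b,None,fx=2.2,fy=2.2)])},'c2');spots(q,'cap')
E
```

```text
time_s: 4.32
eef_pos: [0.4732, -0.2549, 0.0626]
eef_rot: [-0.002, 0.707, 0.707, -0.0]
wrist_force: [-0.7, -0.6, -0.3]
opening: 0.284
grasp_force: 59.0
cap [([0.47, -0.268, 0.037], 0.7), ([0.643, 0.092, 0.006], 0.69)]
```

View pics/c2.png

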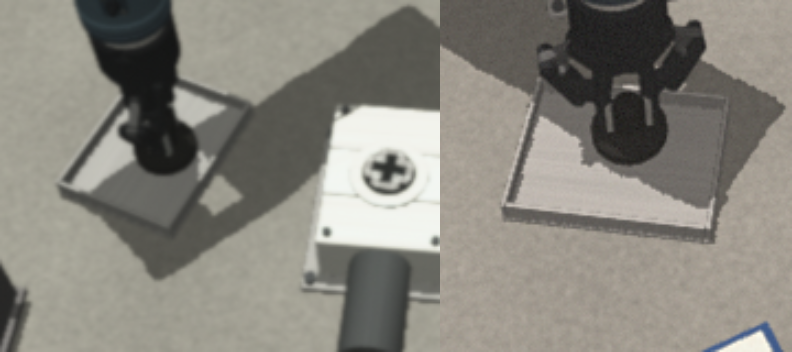

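The cap hangs inside the tray, well within limits, and the socket's cross now shows on the gearbox. I'll lower, release, rise, then go over the socket.

```bash
python3 -m jog '[0,0,0.012,0,0,0,1,0,0,0.0175,0,0,0,1,0,0,0.0175,0,0,0,1,0,0,0.0175,0,0,0,0,0,0,0.0175,0,0,0,0,0,0,0.0175,0,0,0,0,0,0,0.0175,0,0,0,0,0,0,0.0175,0,0,0,0,0,0,-0.03,0,0,0,0,0,0,-0.09,0,0,0,0,0,0,-0.15,0,0,0,0,0.06,0.01,-0.19,0,0,0,0,0.12,0.02,-0.19,0,0,0,0,0.17,0.03,-0.19,0,0,0,0,0.18,0.042,-0.19,0,0,0,0,0.18,0.042,-0.19,0,0,0,0]'
python3 - <<'E'
from h import *
q=camera('side');spots(q,'cap');p=camera('wrist');save(p,'w2')
for z in(.08,):print(px(p,[.515,-.0245,z]))
b=q['frame'][320:420,210:350]
u=px(p,[.515,-.0245,.08]).astype(int);a=p['frame'][u[1]-50:u[1]+50,u[0]-50:u[0]+50]
print(u-50)
save({'frame':np.hstack([cv2.resize(a,(400,400),interpolation=2),cv2.resize(b,(400,400))])},'c3')
print(get_obs()['eef_pos'],np.round(p['extrinsics'],4).tolist())
E
```

```text
time_s: 6.48
eef_pos: [0.5171, -0.0756, 0.2543]
eef_rot: [0.0, 0.706, 0.708, -0.0]
wrist_force: [-0.4, 0.2, 0.3]
opening: 1.002
grasp_force: 0.0
cap [([0.472, -0.27, 0.019], 0.85), ([0.643, 0.09, 0.006], 0.8)]
[321.94147139 161.74863865]
[271 111]
[ 0.51624967 -0.07713219  0.25393423] [[1.0, 0.0011, 0.0003, 0.5171], [-0.0012, 0.9459, 0.3244, 0.0068], [0.0001, -0.3244, 0.9459, 0.3712], [0.0, 0.0, 0.0, 1.0]]
```

View pics/c3.png

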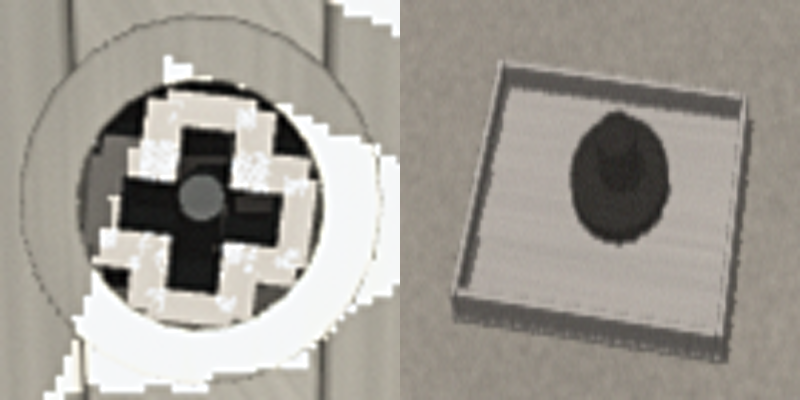

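The cap sits knob up in the tray. In the crop the socket cross is centred at about (201,212), turned about 6° clockwise. I'll compute its pose, then go look at the key.

```bash
python3 - <<'E'
from h import *
p=camera('wrist')
C=[(180,126),(238,132),(283,203),(278,245),(222,293),(165,288),(120,228),(125,178)]
W=np.array([at(p,(c[0]/4+271,c[1]/4+111),.08) for c in C])[:,:2]
m=[(W[2*i]+W[2*i+1])/2 for i in range(4)]
print('centre',np.mean(m,0));v=m[0]-m[2];h=m[1]-m[3]
print(np.linalg.norm(v),np.linalg.norm(h),np.degrees([np.arctan2(h[1],h[0]),np.arctan2(v[1],v[0])-np.pi/2]))
# socket face outline circle
print('ring',[at(p,(x/4+271,y/4+111),.074) for x,y in((20,200),(380,200),(200,15),(200,383))])
E
python3 -m jog '[0.06,-0.01,-0.02,0,0,0,0,0.12,-0.02,-0.03,0,0,0,0,0.18,-0.035,-0.03,0,0,0,0,0.24,-0.05,-0.03,0,0,0,0,0.257,-0.05,-0.03,0,0,0,0,0.257,-0.05,-0.03,0,0,0,0,0.257,-0.05,-0.03,0,0,0,0]'
python3 - <<'E'
from h import *
p=camera('wrist');spots(p,'key','flat_key')
u=px(p,[.465,.243,.118]).astype(int);print(u,p['shot'])
x0,y0=u[0]-70,max(u[1]-60,0);a=p['frame'][y0:y0+120,x0:x0+140];print(x0,y0)
save({'frame':cv2.resize(a,None,fx=5,fy=5,interpolation=2)},'c4')
E
```

```text
centre [ 0.51441576 -0.02659764]
0.03246722154769399 0.032454403796410715 [-7.5453572  -5.86389106]
ring [array([ 0.47676727, -0.02467118,  0.074     ]), array([ 0.55139988, -0.02481809,  0.074     ]), array([0.51427237, 0.01133315, 0.074     ]), array([ 0.51387977, -0.06353151,  0.074     ])]
time_s: 7.55
eef_pos: [0.4671, 0.1796, 0.2841]
eef_rot: [0.0, 0.708, 0.706, -0.0]
wrist_force: [0.0, 0.3, 1.0]
opening: 0.999
grasp_force: 0.0
key [([0.462, 0.254, 0.115], 0.87), ([0.599, 0.275, 0.104], 0.38)]
flat_key [([0.527, 0.266, 0.071], 0.69)]
[320 148] 11
250 88
```

View pics/c4.png

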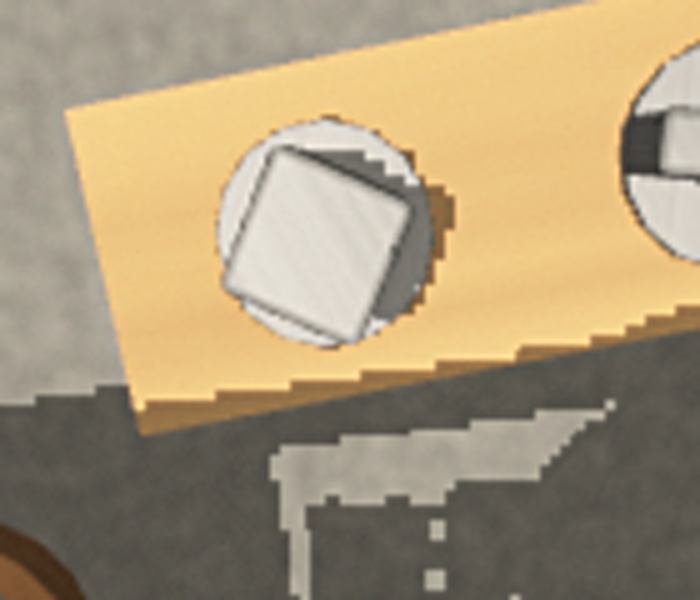

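The square head's corners in the crop are at (280,147), (409,210), (358,340) and (226,285).

Run:
```python
from h import *
p=camera('wrist')
C=[(280,147),(409,210),(358,340),(226,285)]
W=np.array([at(p,(c[0]/5+250,c[1]/5+88),.118) for c in C])[:,:2]
print(W.mean(0));m=[(W[i]+W[(i+1)%4])/2 for i in range(4)]
for d in(W[1]-W[0],W[2]-W[3],W[0]-W[3],W[1]-W[2]):print(np.linalg.norm(d),np.degrees(np.arctan2(d[1],d[0])))
f=[at(p,(x/5+250,y/5+88),.068)[:2] for x,y in((217,228),(432,228),(330,116),(330,347))];print('flange',f)
print(get_obs()['eef_pos'])
```

```text
[0.45957495 0.25154109]
0.021706314753222544 -25.06531913629988
0.022192722974058197 -22.315745272758868
0.022097148157344173 66.46111719512174
0.021050883555560833 67.79233267535255
flange [array([0.43976896, 0.25272562]), array([0.47880312, 0.25261057]), array([0.4604903 , 0.27173422]), array([0.46005526, 0.2315598 ])]
[0.46694081 0.17993266 0.28419437]
```

```bash
python3 -m jog '[0.04,-0.004,0,0,0,0.15,0.3,0.072,-0.0072,0.03,0,0,0.3,0.3,0.072,-0.0072,0.08,0,0,0.41,0.3,0.072,-0.0072,0.13,0,0,0.41,0.3,0.072,-0.0072,0.17,0,0,0.41,0.3,0.072,-0.0072,0.186,0,0,0.41,0.3,0.072,-0.0072,0.186,0,0,0.41,0.3]'
```

```text
time_s: 8.62
eef_pos: [0.4592, 0.2527, 0.0979]
eef_rot: [-0.0, 0.836, 0.548, -0.001]
wrist_force: [0.1, -0.2, 0.7]
opening: 0.702
grasp_force: 0.0
```

```bash
python3 -m jog '[0,0,0,0,0,0,1,0,0,0,0,0,0,1,0,0,0,0,0,0,1,0,0,0,0,0,0,1,0,0,0,0,0,0,1]'
```

```text
time_s: 9.25
eef_pos: [0.4605, 0.2536, 0.1002]
eef_rot: [0.0, 0.836, 0.548, 0.001]
wrist_force: [0.3, -0.1, 6.7]
opening: 0.272
grasp_force: 58.8
```

```bash
python3 -m jog '[0,0,-0.03,0,0,0,1,0,0,-0.07,0,0,0,1,0,0,-0.11,0,0,0,1,0,0,-0.11,0,0,0,1]'
python3 - <<'E'
from h import *
from scipy.spatial.transform import Rotation as R
o=get_obs();r=R.from_quat(np.roll(o['eef_rot'],-1)).as_matrix()
print(o['eef_pos'],'jaw yaw',np.degrees(np.arctan2(r[1,1],r[0,1])),'z',r[:,2])
print('to z .185:',r.T@(np.array([.514,-.026,.185])-o['eef_pos']))
E
```

```text
time_s: 9.75
eef_pos: [0.4616, 0.254, 0.2124]
eef_rot: [0.001, 0.836, 0.548, 0.004]
wrist_force: [-0.3, -0.1, -2.8]
opening: 0.275
grasp_force: 59.4
[0.46156788 0.25395994 0.21243756] jaw yaw -23.476167015120893 z [ 0.00784859  0.00218479 -0.99996681]
to z .185: [-0.23604209  0.15944222  0.02723651]
```

```bash
python3 -m jog '[-0.04,0.027,0,0,0,-0.06,1,-0.08,0.054,0,0,0,-0.12,1,-0.12,0.081,0.005,0,0,-0.18,1,-0.16,0.108,0.015,0,0,-0.24,1,-0.2,0.135,0.02,0,0,-0.293,1,-0.236,0.1594,0.027,0,0,-0.293,1,-0.236,0.1594,0.027,0,0,-0.293,1,-0.236,0.1594,0.027,0,0,-0.293,1]'
python3 - <<'E'
from h import *
from scipy.spatial.transform import Rotation as R
o=get_obs();r=R.from_quat(np.roll(o['eef_rot'],-1)).as_matrix()
print(o['eef_pos'],'jaw yaw',np.degrees(np.arctan2(r[1,1],r[0,1])),'z',r[:,2])
F=[]
for n in('scene','side','wrist'):
    p=camera(n);u=px(p,[.514,-.026,.10]);x,y=int(u[0]-45),int(u[1]-55);F.append(cv2.resize(p['frame'][y:y+110,x:x+90],(266,325),interpolation=2))
    print(n,x,y,'sock',px(p,[.514,-.026,.08])-[x,y],'keyend',px(p,[.514,-.026,.107])-[x,y],'flange',px(p,[.514,-.026,.145])-[x,y])
save({'frame':np.hstack(F)},'c5')
E
```

```text
time_s: 10.75
eef_pos: [0.5106, -0.0263, 0.1803]
eef_rot: [-0.001, 0.747, 0.664, -0.0]
wrist_force: [0.1, -0.6, -2.3]
opening: 0.274
grasp_force: 59.4
[ 0.51063057 -0.02626087  0.18033731] jaw yaw -6.7387906738251315 z [-0.00186463  0.00101062 -0.99999775]
scene 270 135 sock [45.7110876  60.92547122] keyend [45.59075503 53.19875507] flange [45.41219893 41.73342758]
side 241 188 sock [45.95353745 62.2445501 ] keyend [45.2167387  52.75910891] flange [44.13955565 38.89160919]
wrist 283 211 sock [45.19662745 43.40917084] keyend [45.6423424  59.74068936] flange [46.49392145 90.94354505]
```

View pics/c5.png

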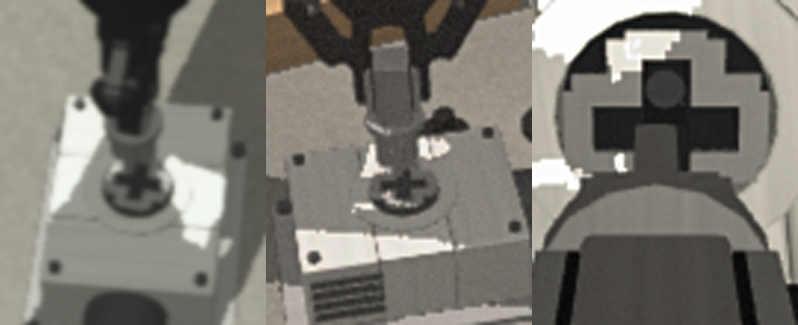

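Wrist panel: slot cross centred at about (667,128), with slots level, so the yaw matches. The key's spline bar is centred at x≈657 with its front edge at row 125. So the key is slightly off in tool y, and I'll compute the offsets.

Run:
```python
from h import *
from scipy.spatial.transform import Rotation as R
o=get_obs();r=R.from_quat(np.roll(o['eef_rot'],-1)).as_matrix()
print(o['eef_pos'])
p=camera('wrist');P=lambda x,y:((x-532)/2.956+283,y/2.956+211)
print(np.round(p['extrinsics'],4).tolist())
c=at(p,P(667,128),.08);print('sock',c, 'hslot',at(p,P(594,128),.08),at(p,P(740,128),.08),'rows',at(p,P(667,106),.08),at(p,P(667,151),.08),at(p,P(667,60),.08))
for z in(.106,.11,.114):
    e=at(p,P(657.5,125),z); w=at(p,P(678,130),z)-at(p,P(637,130),z)
    k=e-r[:,0]*.015; print(z,'key',k,'w',np.linalg.norm(w),'shift tool',r.T@(c-k))
for z in (.140,.144,.148): # flange front rim at panel row 185; sides 
    e=at(p,P(657,186),z);print('fl',z,e-r[:,0]*.02, np.linalg.norm(at(p,P(545,250),z)-at(p,P(770,250),z)))
```

```text
[ 0.51108659 -0.02553638  0.18108198]
[[0.9933, 0.1096, 0.0371, 0.5214], [-0.1156, 0.9398, 0.3216, 0.0574], [0.0004, -0.3237, 0.9461, 0.2984], [0.0, 0.0, 0.0, 1.0]]
sock [ 0.514512   -0.02600117  0.08      ] hslot [ 0.49818983 -0.02409819  0.08      ] [ 0.53083518 -0.02790426  0.08      ] rows [ 0.51510066 -0.02077275  0.08      ] [ 0.51388727 -0.03154997  0.08      ] [ 0.5163042  -0.01008315  0.08      ]
0.106 key [ 0.51180436 -0.03011754  0.10599555] w 0.008136208219212585 shift tool [0.00439307 0.0022282  0.02599578]
0.11 key [ 0.51196757 -0.02860693  0.10999555] w 0.007967053296537857 shift tool [0.00287253 0.00224195 0.02999533]
0.114 key [ 0.51213079 -0.02709633  0.11399555] w 0.007797898373863128 shift tool [0.00135199 0.0022557  0.03399487]
fl 0.14 [ 0.51128651 -0.03302036  0.13999407] 0.03829391124519682
fl 0.144 [ 0.5114833  -0.03123762  0.14399407] 0.03732687255911147
fl 0.148 [ 0.51168008 -0.02945488  0.14799407] 0.03635983387302623
```

```bash
python3 -m jog '[0.003,0.0023,0.005,0,0,0,1,0.003,0.0023,0.015,0,0,0,1,0.003,0.0023,0.02,0,0,0,1,0.003,0.0023,0.026,0,0,0,1,0.003,0.0023,0.03,0,0,0,1,0.003,0.0023,0.034,0,0,0,1,0.003,0.0023,0.034,0,0,0,1]'
```

```text
time_s: 11.82
eef_pos: [0.5139, -0.0241, 0.147]
eef_rot: [-0.0, 0.747, 0.664, -0.0]
wrist_force: [-0.2, 0.5, -3.0]
opening: 0.275
grasp_force: 59.4
```

```bash
python3 -m jog '[0,0,0.005,0,0,0,1,0,0,0.01,0,0,0,1,0,0,0.014,0,0,0,1,0,0,0.018,0,0,0,1,0,0,0.021,0,0,0,1,0,0,0.024,0,0,0,1,0,0,0.024,0,0,0,1]'
```

```text
time_s: 12.7
eef_pos: [0.5141, -0.0241, 0.1236]
eef_rot: [0.0, 0.747, 0.665, -0.0]
wrist_force: [-3.3, 0.9, 6.4]
opening: 0.268
grasp_force: 60.3
```

```bash
python3 -m jog '[0,0,0.002,0,0,0,1,0,0,0.0035,0,0,0,1,0,0,0.005,0,0,0,1,0,0,0.005,0,0,0,1,0,0,0.005,0,0,0,1]'
```

```text
time_s: 13.32
eef_pos: [0.5142, -0.0241, 0.1202]
eef_rot: [0.0, 0.747, 0.665, -0.0]
wrist_force: [-8.6, 2.2, 18.3]
opening: 0.266
grasp_force: 61.9
```

```bash
python3 -m jog '[0,-0.0008,0.0005,0,0,0,1,0,-0.0015,0.001,0,0,0,1,0,-0.0015,0.001,0,0,0,1,0,-0.0015,0.001,0,0,0,1]'
python3 - <<'E'
from h import *
F=[]
for n in('scene','side','wrist'):
    p=camera(n);u=px(p,[.514,-.026,.09]);x,y=int(u[0]-40),int(u[1]-45);F.append(cv2.resize(p['frame'][y:y+90,x:x+80],(266,300),interpolation=2))
save({'frame':np.hstack(F)},'c6');p=camera('side');spots(p,'cap')
E
```

```text
time_s: 13.82
eef_pos: [0.514, -0.0241, 0.1201]
eef_rot: [0.001, 0.747, 0.665, 0.001]
wrist_force: [-5.3, 2.1, 21.7]
opening: 0.272
grasp_force: 62.2
cap [([0.644, 0.09, 0.005], 0.81), ([0.472, -0.267, 0.018], 0.71)]
```

View pics/c6.png

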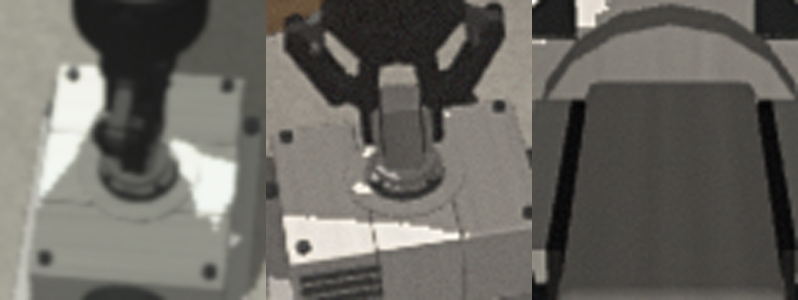

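The flange lies on the socket face. The TCP has stopped at z 0.120, the expected seated height, while the push rises to about 22 N.

```bash
python3 -c "
from bench import *
print(hand_in())"
```

```text
the job is handed in; nothing more can be done
None
```

I've handed the job in with the cap knob up in the tray and the square key meshed in the socket, flange down and still gripped; no verdict came back from `hand_in()`.

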